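# Shut the marked air valve under the bench box cover

### The job

Push the sliding cover of the bench air box all the way aside to uncover its two valves, then push the lever of the marked valve, the one with the round disc on its pivot, fully shut, across its pipe. Only push with the fingers: do not pinch either lever, leave the plain valve's lever and everything else on the bench as they are, and leave the cover open.

Things in the scene. Friction and masses are not known exactly. Their poses are not given: they have to be found in the camera images.
- airbox: Grey bench air box, fixed to the bench: 190 (x) x 470 (y) x 80 mm high, origin under its centre, z up. Its +y half is a closed deck. Its -y half is an open well, inside x -85 to 85 mm, y -225 to 0 mm, floor 6 mm above the work surface, rim at 80 mm, walls 10 mm. The two valves stand in the well. A small gauge sits on the front (-x) face.
- cover (a joint): Slide of the cover along the box's y: 0 = over the well, 0.22 m = fully aside over the deck, against its stop. It starts within 30 mm of closed, stays where it is left, and takes about 3 N to push.
- cover_edge (a point): Middle of the cover's end face at its -y end (the face to push towards box +y), halfway up the face. The cover is an aluminium slab 186 (x) x 235 (y) x 18 mm, lying on the box with its underside 80 mm and its top 98 mm above the work surface; at joint 0 this face is flush with the box's -y end. Axes parallel to the box's.
- valve_marked: Marked ball valve (fixed), brass, on an 18 mm pipe (top 36 mm above the bench), bare aluminium lever on top. Its mark is a flat round disc, 34 mm across and 6 mm thick, on top of the lever over the pivot (disc top 76 mm above the bench). Origin on the lever's pivot axis, 6 mm above the bench; axes parallel to the box's. Pivots are at box x 30 mm, y -165 or -80 mm; which is where varies.
- marked_handle (a point): Point on the marked lever, 45 mm from its pivot (the lever's free end is 60 mm from it), at the middle of the bar's thickness and height. The bar is 10 mm thick and 20 mm high; its top is 70 mm and its bottom 50 mm above the bench. Axes turn with the lever: +x points from the free end to the pivot, z up. Push on its side face.
- lever_marked (a joint): Angle of the marked lever about its upright pivot: 0 = open, lever in line with its pipe with its free end pointing to the box's -x; 1.571 = shut, against its stop, lever across the pipe with its free end pointing to the box's +y. It shuts clockwise seen from above, stays where it is left, and takes about 3 N at 45 mm from the pivot.
- valve_plain: Plain ball valve (fixed), brass, on an 18 mm pipe (top 36 mm above the bench), bare aluminium lever on top. It has no disc, only a 10 mm nut over the pivot. Origin on the lever's pivot axis, 6 mm above the bench; axes parallel to the box's. Pivots are at box x 30 mm, y -165 or -80 mm; which is where varies.
- plain_handle (a point): Point on the plain lever, 45 mm from its pivot (the lever's free end is 60 mm from it), at the middle of the bar's thickness and height. The bar is 10 mm thick and 20 mm high; its top is 70 mm and its bottom 50 mm above the bench. Axes turn with the lever: +x points from the free end to the pivot, z up. To be left alone.
- lever_plain (a joint): Angle of the plain lever about its upright pivot: 0 = open, lever in line with its pipe with its free end pointing to the box's -x; 1.571 = shut, against its stop, lever across the pipe with its free end pointing to the box's +y. It shuts clockwise seen from above, stays where it is left, and takes about 3 N at 45 mm from the pivot. To be left alone.
- solder_spool: Blue plastic spool standing on end, 54 mm across, 44 mm high, loose on the bench, to be left alone; origin on its axis, underneath.
- screwdriver: Screwdriver lying down, 170 mm long, loose on the bench, to be left alone; origin underneath its middle.
- flux_tin: Amber jar with steel lid, 56 mm across, 45 mm high, loose on the bench, to be left alone; origin on its axis, underneath.
- circuit_board: Small black board with components, 55 x 85 x 18 mm, loose on the bench, to be left alone; origin underneath its middle.
- multimeter: Black multimeter lying flat, 150 x 76 x 43 mm, loose on the bench, to be left alone; origin underneath its middle.
- pliers: Pliers with red handles lying flat, about 140 mm long, 12 mm high, loose on the bench, to be left alone; origin beside the joint, on the bench.

How it is judged:
On the way, in this order (a step that is already met when the one before it is completed fails the run):
1. the cover has been pushed aside and both valves are uncovered (value of joint cover above 0.195 m), for 0.2 s.
2. the marked lever is shut (value of joint lever_marked above 1.44 rad), for 0.2 s.
At the end, for the whole second after the job is handed in: The cover is at least 195 mm of its 220 mm aside, the marked lever is within 0.13 rad (7.5 degrees) of its shut stop and still, the plain lever is within 10 mm of where it was, and the loose things are within 30 mm of where they were (value of joint cover above 0.195 m and value of joint lever_marked above 1.44 rad and velocity of joint lever_marked between -0.05 and 0.05 rad/s and distance of plain_handle from where it was at the start of the episode below 0.01 m and distance of each of solder_spool, screwdriver, flux_tin, circuit_board, multimeter, pliers from where it was at the start of the episode below 0.03 m); the robot touches nothing.
It fails at once if the plain valve's lever is turned (more than 10 mm at its handle point) (distance of plain_handle from where it was at the start of the episode above 0.01 m).
It fails at once if a lever is pinched between the fingers ((y of the grasp point in the frame of marked_handle between -0.005 and 0.005 m and x of the grasp point in the frame of marked_handle between -0.03 and 0.06 m and z of the grasp point in the frame of marked_handle below 0.016 m and contact force between the fingers and valve_marked above 3 N) or (y of the grasp point in the frame of plain_handle between -0.005 and 0.005 m and x of the grasp point in the frame of plain_handle between -0.03 and 0.06 m and z of the grasp point in the frame of plain_handle below 0.016 m and contact force between the fingers and valve_plain above 3 N)).
It fails at once if a loose thing on the bench is lifted or shifted by more than 30 mm (distance of any of solder_spool, screwdriver, flux_tin, circuit_board, multimeter, pliers from where it was at the start of the episode above 0.03 m).
It also fails if it takes over 45 s, if anything falls off the work surface, if the arm or the gripper's body presses on something with over 40 N, if the wrist force passes 120 N, or if a joint passes its speed limit or range.

### The arm

A 7-joint arm with a two-finger parallel gripper is mounted at the origin on the work surface. World frame = base frame: x ahead of the robot, y to its left, z up, the work surface at z = 0. Lengths are in m, angles in rad, forces in N, time in s.
With the tool pointing down it reaches from about 0.4 to 0.85 m from the base axis. Payload 10.4 kg.
Tool frame: the origin (TCP) lies on the centre line of the jaws, within the pads' length; the fingertips stand 11 mm ahead of it and the grasp point (between the pads) lies 8 mm behind it; z points along the fingers, y is the line along which they close (so a half turn about z gives the same grasp; the last joint's range is limited). The gripper opens to 87 mm and grips with 3 to 60 N. Pads are 19 mm wide; open, the fingers measure 117 mm over their backs; the gripper's body (75 mm by 190 mm) begins 51 mm behind the grasp point.
Start: joints at [-1.186, 0.332, -0.065, 1.46, 0.022, 1.35, -0.088], TCP at [0.248, 0.574, 0.234] pointing down, gripper open.
Joint ranges: [-2.6, 2.6], [-0.5, 2.12], [-1.47, 1.34], [0.16, 2.42], [-1.27, 4.41], [0.06, 2.06], [-2.6, 2.6]. Speed limits (rad/s): [2.22, 2.22, 2.79, 2.79, 3.14, 3.14, 3.14].

### API

Orientations are given as a unit quaternion [x, y, z, w].
In Python, from bench import r gives the robot as it stands.
- The arm moves only by the shell command python3 -m pendant 'ROWS' [OPENING] [FORCE]. ROWS is JSON, a list of rows, each a list of 4 numbers: the shift along the tool's x, y, z in m, then the turn about the tool's z in rad. A call has 1 to 8 rows; each row shifts and turns the commanded pose from where the row before left it, along the tool's axes as they then stand; what a row does not reach is not made up. A row lasts 1/12 s, in which the tool goes at most 41.7 mm and 7.16 degrees, less where a joint would pass 70% of its speed; a pose out of reach is approached as far as the arm can. A call with a gripper value outside its range is refused whole. OPENING is the opening, from 0 (shut) to 1 (fully open), set as the call begins (- or left out, the last holds). The fingers move at their own pace and stop on an object; FORCE is the grip in N (left out, the last holds). Time passes only in rows, so rows that do not move let the fingers close. It gives the time, the measured TCP pose, the force, the opening and the grip force at its end, in the units of the state.
- r.read_state(): the state, without advancing time (a new reading comes with each control period).
- r.camera(name): name is "scene" or "side" or "wrist"; returns a dict with "img" (480x640x3 uint8, red, green, blue), "camera_matrix" (3x3 intrinsics, pixels), "dist_coeffs" ([k1, k2, p1, p2, k3] as OpenCV has them; the pictures are not rectified), "xyz" and "attitude" of the camera in the world. Camera axes: x right, y down, z forward; pixel columns grow to the right and rows downward; lengths in m; the calibration is good to about 2 mm. A picture is of the moment at which its call begins. There is no depth.
- r.close_job(): hands the job in; it is judged then, once.
Trained networks look in the newest picture that a camera, given by its name, has taken for a name from the list of things; names that differ only in an ending like _2 or _b are one class to them, and where a whole thing is asked for, a point or a joint stands for the part that bears it (a point fixed in the world has none). Each returns a list of dicts, best first, with "score" (0 to 1); they miss things now and then, are a little off and sometimes report something else, mostly with a low value. They report only what shows in the picture. A call takes as long as a camera call.
- r.outline_of(thing, camera): "mask" (480x640 bool, what is visible of it) and "bbox" ([centre column, centre row, width, height] in pixels, round what is visible of it).
The state is a dict: "time": time; "joint_positions": joint angles; "joint_vel": joint speeds; "joint_torque": joint torques, N m; "ee_pos": TCP position; "eef_rot": TCP orientation; "ft_force": force on the tool from outside, world axes, zero at the start; "torque": the same for the moment, N m; "width": finger opening in m; "grip_force": force on a finger pad.
Only numpy, scipy, OpenCV 4.12 (cv2) and the standard library are available. Lean on these libraries where they do the work, as an engineer would, in place of code of your own. Each camera call takes 0.05 s, during which the arm holds its last target. There are 200 camera calls.

## Working session

There is one attempt and no reset: what is moved stays moved. The work goes in short steps, Python scripts to look and compute and a shell command to move; the robot and the scene stay as the last step left them, time stands still between calls to the robot, and variables do not carry over. Pictures are saved under pics/ and viewed, at most 10 in all, crops included, and the job is handed in when it is done.

```bash
mkdir -p pics; cat > h.py <<'E'
from bench import r
import cv2, numpy as np
from scipy.spatial.transform import Rotation as R
def ray(c,uv):
    p=cv2.undistortPoints(np.array([[uv]],float),np.array(c["camera_matrix"]),np.array(c["dist_coeffs"]))[0,0]
    a=np.array(c["attitude"]); M=R.from_quat(a).as_matrix() if a.size==4 else a.reshape(3,3)
    return np.array(c["xyz"]),M@np.array([p[0],p[1],1])
def atz(c,uv,z):
    o,d=ray(c,uv); return o+d*(z-o[2])/d[2]
def proj(c,P):
    a=np.array(c["attitude"]); M=R.from_quat(a).as_matrix() if a.size==4 else a.reshape(3,3)
    rv=cv2.Rodrigues(M.T)[0]; t=-M.T@np.array(c["xyz"])
    return cv2.projectPoints(np.array(P,float).reshape(-1,3),rv,t,np.array(c["camera_matrix"]),np.array(c["dist_coeffs"]))[0][:,0]
def save(c,n): cv2.imwrite("pics/"+n,c["img"][:,:,::-1])
E
python3 - <<'E'
from h import *
s=r.read_state();print(s["ee_pos"],s["eef_rot"],s["time"],s["ft_force"])
for n in("scene","side"):
    c=r.camera(n);save(c,n+"0.png");print(n,c["xyz"],c["attitude"])
    for t in("airbox","cover","multimeter","pliers","solder_spool","flux_tin","circuit_board","screwdriver"):
        print(t,[(round(o["score"],2),np.round(o["bbox"])) for o in r.outline_of(t,n)[:1]])
E
```

```text
[0.24774787 0.57342067 0.23278336] [ 2.02481436e-01  9.79285871e-01 -6.64597469e-04 -1.00781681e-04] 0.0 [-0.60324421  0.04559465 -0.25811789]
scene [ 0.94384732 -0.48250506  0.86687235] [ 0.88704963  0.28537273 -0.10116626 -0.34852654]
airbox [(0.71, array([320., 246., 219., 175.]))]
cover [(0.59, array([294., 248., 142., 102.]))]
multimeter [(0.98, array([421., 181.,  61.,  48.]))]
pliers [(0.64, array([157., 323.,  33.,  58.]))]
solder_spool [(0.87, array([255., 218.,  22.,  24.]))]
flux_tin [(0.67, array([335., 316.,  25.,  36.]))]
circuit_board [(0.6, array([386., 283.,  40.,  30.]))]
screwdriver [(0.59, array([309., 190.,  41.,  28.]))]
side [ 0.30936743 -0.89337552  0.89961839] [ 0.89282762 -0.13056516  0.04975218 -0.42817789]
airbox [(0.58, array([320., 239., 102., 136.]))]
cover [(0.73, array([312., 243.,  79.,  66.]))]
multimeter [(0.83, array([308., 170.,  44.,   9.]))]
pliers [(0.58, array([286., 354.,  67.,  28.]))]
solder_spool [(0.64, array([253., 257.,  25.,  20.]))]
flux_tin []
circuit_board [(0.78, array([368., 233.,  23.,  23.]))]
screwdriver []
```

View pics/scene0.png

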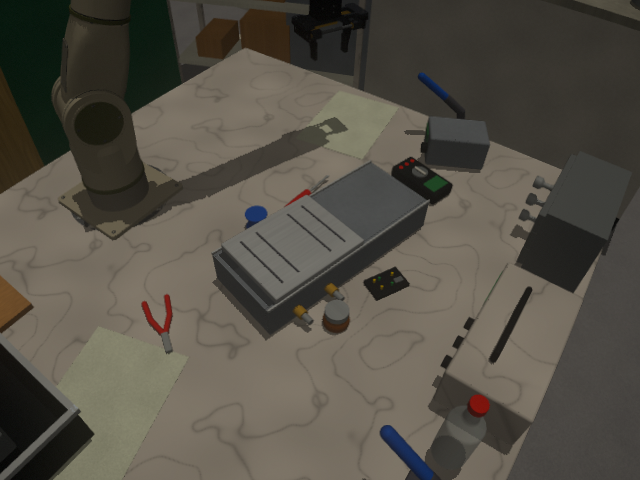

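View pics/side0.png

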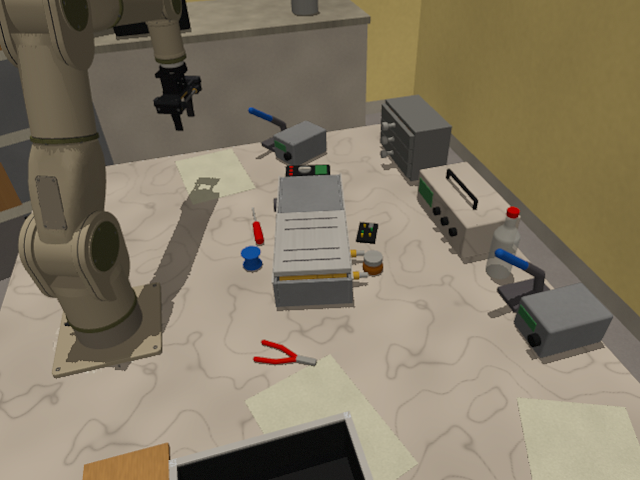

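Scene: the box runs from (215,256)/(270,310) at its -y end to (371,164)/(428,206) at its +y end. The cover is almost closed, and the loose things are around the box. The side view shows the same from behind. I'll fit the box pose to these corners.

```bash
cat > fit.py <<'E'
from h import *
from scipy.optimize import least_squares
cs={n:r.camera(n) for n in("scene","side")}
obs=[("scene",(215,255),(-.095,-.235)),("scene",(270,309),(.095,-.235)),("scene",(428,206),(.095,.235)),("scene",(371,164),(-.095,.235)),
("side",(275,281),(-.095,-.235)),("side",(352,280),(.095,-.235)),("side",(342,178),(.095,.235)),("side",(279,178),(-.095,.235))]
def W(p,q,z): 
    c,s=np.cos(p[2]),np.sin(p[2]); return np.array([p[0]+c*q[0]-s*q[1],p[1]+s*q[0]+c*q[1],z])
for n,uv,q in obs: print(n,q,np.round(atz(cs[n],uv,.08),3))
f=lambda p:np.concatenate([proj(cs[n],W(p,q,.08))[0]-uv for n,uv,q in obs])
s=least_squares(f,[.6,0,0],loss="soft_l1");print(s.x,np.round(s.fun.reshape(-1,2),1))
p=s.x
outs=[]
for n in cs:
    c=cs[n]; im=c["img"][:,:,::-1].copy()
    for z in(0,.08):
        pts=proj(c,[W(p,q,z) for q in((-.095,-.235),(.095,-.235),(.095,.235),(-.095,.235))])
        cv2.polylines(im,[np.round(pts*8).astype(int)],True,(0,255,0),1,cv2.LINE_AA,3)
    j=.02
    pts=proj(c,[W(p,(x,y+j),.098) for x,y in((-.093,-.235),(.093,-.235),(.093,0),(-.093,0))])
    cv2.polylines(im,[np.round(pts*8).astype(int)],True,(0,0,255),1,cv2.LINE_AA,3)
    x0,y0,w,h=(200,150,240,190) if n=="scene" else (240,160,160,150)
    outs.append(cv2.resize(im[y0:y0+h,x0:x0+w],None,fx=600/h/1.2,fy=600/h/1.2)[:, :])
cv2.imwrite("pics/fit_scene.png",outs[0]);cv2.imwrite("pics/fit_side.png",outs[1])
E
python3 fit.py
```

```text
scene (-0.095, -0.235) [ 0.396 -0.05   0.08 ]
scene (0.095, -0.235) [ 0.572 -0.087  0.08 ]
scene (0.095, 0.235) [0.686 0.346 0.08 ]
scene (-0.095, 0.235) [0.502 0.398 0.08 ]
side (-0.095, -0.235) [ 0.396 -0.041  0.08 ]
side (0.095, -0.235) [ 0.572 -0.092  0.08 ]
side (0.095, 0.235) [0.68  0.345 0.08 ]
side (-0.095, 0.235) [0.495 0.406 0.08 ]
[ 0.53741923  0.15670177 -0.2289281 ] [[-1.7 -0.6]
 [-0.3  3.6]
 [ 2.2 -4.8]
 [ 0.5 -2.5]
 [-0.9  3.2]
 [ 2.2  0. ]
 [-0.9 -3.3]
 [ 1.  -0.4]]
```

View pics/fit_scene.png

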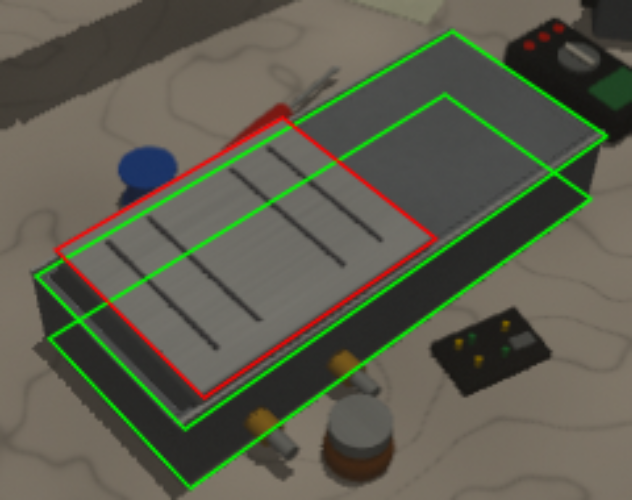

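View pics/fit_side.png

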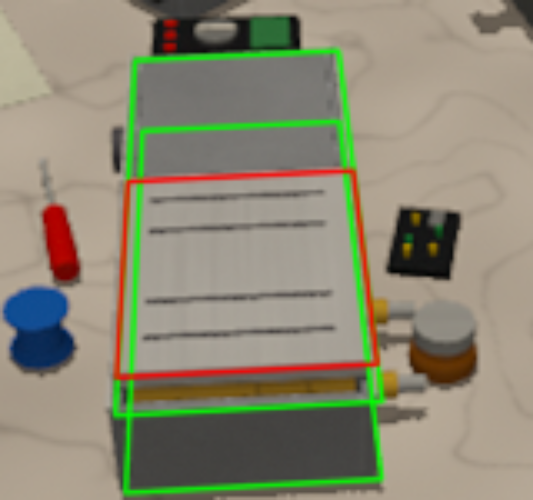

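Overlay fits: box at (0.537, 0.157), yaw -0.229, cover about 20 mm open. I'll align the tool (y along box +y, so tool x is box -x), shut the fingers and go behind the cover's end.

```bash
python3 -m pendant '[[0,0,0,-0.09],[0,0,0,-0.09],[-0.03,-0.02,0,0],[-0.03,-0.02,0,0],[-0.03,-0.02,0,0],[-0.03,-0.02,0,0],[-0.03,-0.02,0,0],[-0.03,-0.02,0,0]]' 0 20
python3 -m pendant '[[-0.03,-0.02,0,0],[-0.03,-0.02,0,0],[-0.03,-0.02,0,0],[-0.03,-0.02,0,0],[-0.03,-0.02,0,0],[-0.03,-0.02,0,0],[-0.01,-0.03,0,0],[0,-0.03,0,0]]'
python3 -m pendant '[[0,-0.03,0,0],[0,-0.03,0,0],[0,-0.03,0,0],[0,-0.03,0,0],[0,-0.03,0,0],[0,-0.03,0,0],[0,-0.03,0,0],[0,-0.03,0,0]]'
cat >> h.py <<'E'
P=(.5374,.1567,-.2289)
def box():
    s=r.read_state();d=np.array(s["ee_pos"])[:2]-P[:2];c,n=np.cos(P[2]),np.sin(P[2])
    ax=R.from_quat(s["eef_rot"]).as_matrix()
    f=np.array(s["ft_force"])
    print("t",round(s["time"],2),"box",np.round([d[0]*c+d[1]*n,-d[0]*n+d[1]*c,s["ee_pos"][2]],4),"tooly-boxy deg",round(np.degrees(np.arctan2(ax[1,1],ax[0,1]))-90-np.degrees(P[2]),2),"tilt",np.round(ax[:2,2],3),"f",np.round(f,1),s["width"])
E
python3 -c "from h import *;box()"
```

```text
time: 1.67
ee_pos: [0.3971, 0.4148, 0.2338]
eef_rot: [0.114, 0.994, 0.0, 0.0]
ft_force: [-0.3, 0.7, 0.0]
width: 0.0417
grip_force: 0.0
time: 2.33
ee_pos: [0.5423, 0.1953, 0.2329]
eef_rot: [0.115, 0.993, -0.001, 0.0]
ft_force: [0.1, -1.2, 0.7]
width: 0.0004
grip_force: 0.0
time: 3.0
ee_pos: [0.4858, -0.0372, 0.2338]
eef_rot: [0.114, 0.994, 0.0, 0.0]
ft_force: [1.1, -0.4, -0.5]
width: 0.0003
grip_force: 0.0
t 3.0 box [-0.0062 -0.2005  0.2338] tooly-boxy deg 0.07 tilt [0.001 0.   ] f [ 1.1 -0.4 -0.5] 0.0002991782977707821
```

```bash
python3 -m pendant '[[-0.003,-0.02,0,0],[-0.003,-0.02,0,0],[0,-0.01,0.02,0],[0,0,0.025,0],[0,0,0.025,0],[0,0,0.02,0],[0,0,0.02,0],[0,0,0.02,0]]'
python3 -m pendant '[[0,0,0.005,0],[0,0,0,0],[0,0,0,0]]'
python3 -c "
from h import *;box()
c=r.camera('wrist');a=c['img'][:,:,::-1];b=r.camera('side')['img'][170:320,240:400,::-1]
cv2.imwrite('pics/pre.png',np.hstack([cv2.resize(np.ascontiguousarray(a),(480,360)),cv2.resize(np.ascontiguousarray(b),(320,300))[:, :] if 0 else cv2.resize(np.ascontiguousarray(b),(320,360))]))"
```

```text
time: 3.67
ee_pos: [0.4809, -0.0859, 0.1027]
eef_rot: [0.114, 0.994, 0.0, 0.0]
ft_force: [0.2, 0.7, 0.1]
width: 0.0005
grip_force: 0.0
time: 3.92
ee_pos: [0.4813, -0.0859, 0.0993]
eef_rot: [0.114, 0.994, 0.0, 0.0]
ft_force: [0.3, 0.2, 0.2]
width: 0.0006
grip_force: 0.0
t 3.92 box [ 0.0004 -0.2491  0.0993] tooly-boxy deg 0.06 tilt [0.001 0.   ] f [0.3 0.2 0.2] 0.0005543021367046898
```

View pics/pre.png

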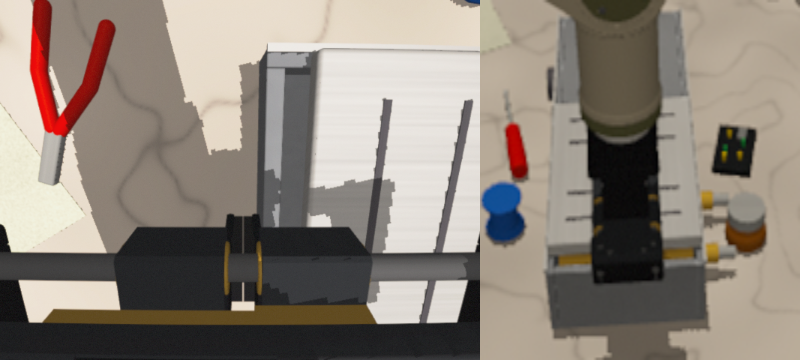

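The wrist view shows the closed fingers (245,250) just off the cover's end face (310), centred on it. Lower 3 mm and push.

```bash
python3 -m pendant '[[0,0,0.003,0],[0,0.01,0,0],[0,0.015,0,0],[0,0.02,0,0],[0,0.02,0,0],[0,0.02,0,0],[0,0.02,0,0],[0,0.02,0,0]]'
python3 -m pendant '[[0,0.02,0,0],[0,0.02,0,0],[0,0.015,0,0],[0,0.01,0,0],[0,0.005,0,0],[0,0,0,0]]'
python3 -c "from h import *;box()"
```

```text
time: 4.68
ee_pos: [0.5097, 0.0365, 0.0959]
eef_rot: [0.114, 0.993, -0.0, 0.001]
ft_force: [1.4, -5.0, -1.2]
width: 0.0004
grip_force: 2.0
time: 5.18
ee_pos: [0.5249, 0.1053, 0.0955]
eef_rot: [0.113, 0.994, 0.0, -0.0]
ft_force: [-0.2, -0.3, -0.5]
width: 0.0002
grip_force: 0.0
t 5.18 box [-0.0006 -0.0529  0.0955] tooly-boxy deg 0.14 tilt [-0.     0.001] f [-0.2 -0.3 -0.5] 0.000248410989681983
```

```bash
python3 -m pendant '[[0,0.008,0,0],[0,0.008,0,0],[0,0.006,0,0],[0,0.005,0,0],[0,0.004,0,0],[0,0,0,0]]'
python3 -c "from h import *;box()"
```

```text
time: 5.68
ee_pos: [0.5312, 0.1313, 0.0953]
eef_rot: [0.115, 0.993, -0.002, -0.001]
ft_force: [-5.8, -12.6, 7.1]
width: 0.0004
grip_force: 7.0
t 5.68 box [-0.0002 -0.0262  0.0953] tooly-boxy deg -0.05 tilt [-0.003 -0.004] f [ -5.8 -12.6   7.1] 0.00042143412991203403
```

```bash
python3 -m pendant '[[0,-0.015,0,0],[0,-0.015,-0.01,0],[0,-0.02,-0.02,0],[-0.02,-0.02,-0.03,0],[-0.03,-0.02,-0.03,0],[-0.03,-0.01,-0.03,0],[-0.02,0,-0.02,0],[0,0,0,0]]'
python3 - <<'E'
from h import *
box(); o=[]
for n in("wrist","scene"):
    c=r.camera(n);save(c,n+"1.png")
    for t in("valve_marked","valve_plain","marked_handle","plain_handle","lever_marked","cover"):
        print(n,t,[(round(k["score"],2),np.round(k["bbox"])) for k in r.outline_of(t,n)[:2]])
E
```

```text
time: 6.35
ee_pos: [0.6072, 0.016, 0.2355]
eef_rot: [0.115, 0.993, 0.001, 0.004]
ft_force: [0.3, -0.5, 0.5]
width: 0.0003
grip_force: 0.0
t 6.35 box [ 0.0999 -0.1212  0.2355] tooly-boxy deg -0.08 tilt [0.008 0.001] f [ 0.3 -0.5  0.5] 0.0002999998019711136
wrist valve_marked [(0.7, array([263.,  94.,  48., 187.]))]
wrist valve_plain [(0.7, array([382.,  89.,  35., 101.])), (0.58, array([380.,  94.,  48., 186.]))]
wrist marked_handle [(0.92, array([261.,  94.,  41., 116.])), (0.54, array([480., 261., 100.,  72.]))]
wrist plain_handle [(0.49, array([379.,  95.,  49., 190.])), (0.42, array([327., 260.,  56.,  59.]))]
wrist lever_marked [(0.67, array([261.,  92.,  45., 111.])), (0.25, array([549., 107., 181., 215.]))]
wrist cover [(0.89, array([549., 111., 180., 216.]))]
scene valve_marked [(0.61, array([264., 276.,  44.,  45.]))]
scene valve_plain [(0.66, array([296., 260.,  49.,  46.]))]
scene marked_handle [(0.91, array([273., 273.,  26.,  29.]))]
scene plain_handle [(0.78, array([302., 250.,  17.,  22.]))]
scene lever_marked [(0.55, array([272., 270.,  26.,  24.])), (0.2, array([296., 259.,  50.,  49.]))]
scene cover [(0.9, array([376., 204., 102.,  88.])), (0.52, array([255., 218.,  22.,  29.]))]
```

View pics/wrist1.png

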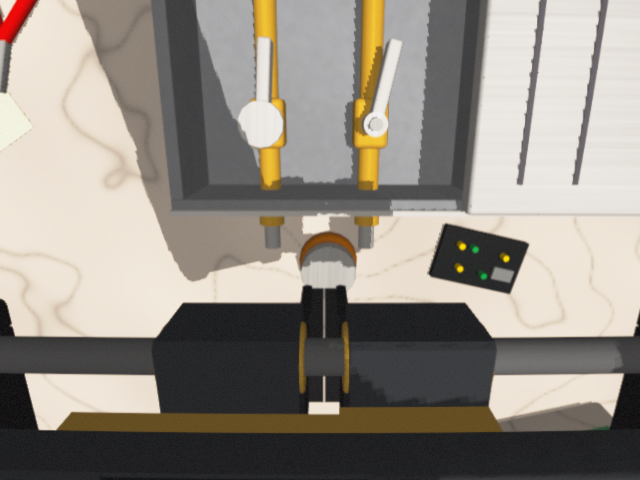

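The wrist view shows the disc valve at (261,124) with its free end at (264,40), nearly open. The plain valve is at (375,124), its end at (394,42). The marked one is therefore at y = -165. I'll check this against the calibration and refine the box frame.

```bash
python3 - <<'E'
from h import *
c=r.camera("wrist"); k,n=np.cos(P[2]),np.sin(P[2])
for t,uv,z in(("disc",(261,124),.076),("mend",(264,40),.07),("nut",(375,124),.075),("pend",(394,42),.07),("cover+x corner",(470,213),.098),("rim",(172,209),.08)):
    d=atz(c,uv,z)[:2]-P[:2];print(t,np.round([d[0]*k+d[1]*n,-d[0]*n+d[1]*k],4))
E
```

```text
disc [ 0.0199 -0.1648]
mend [-0.0366 -0.1615]
nut [ 0.0197 -0.0829]
pend [-0.0356 -0.071 ]
cover+x corner [ 0.0799 -0.016 ]
rim [ 0.0813 -0.2336]
```

```bash
python3 - <<'E'
from h import *
box();k,n=np.cos(P[2]),np.sin(P[2])
for cam in("scene","side","wrist"):
    c=r.camera(cam)
    pr=proj(c,[[P[0]+k*x-n*y,P[1]+n*x+k*y,z] for x,y,z in((.03,-.165,.076),(-.03,-.165,.07),(.093,-.015,.098))])
    print(cam,np.round(pr,1).tolist())
    x0,y0,w,h=(205,195,130,130) if cam=="scene" else (255,215,100,100) if cam=="side" else (120,0,400,300)
    im=np.ascontiguousarray(c["img"][:,:,::-1]);S=390/h
    im=cv2.resize(im[y0:y0+h,x0:x0+w],None,fx=S,fy=S,interpolation=cv2.INTER_CUBIC)
    for u,v in pr: cv2.drawMarker(im,(int((u-x0+.5)*S),int((v-y0+.5)*S)),(0,0,255),0,12,1)
    globals()[cam]=im
cv2.imwrite("pics/chk.png",np.hstack([scene,side]))
E
```

```text
t 7.1 box [ 0.0952 -0.1203  0.2309] tooly-boxy deg 0.07 tilt [0. 0.] f [ 0.6  1.9 -0.8] 0.00017108715942122524
scene [[277.3, 274.3], [259.5, 258.9], [353.3, 248.4]]
side [[325.7, 262.9], [301.7, 265.9], [346.4, 218.3]]
wrist [[261.3, 138.3], [259.4, 50.2], [469.6, 230.8]]
```

View pics/chk.png

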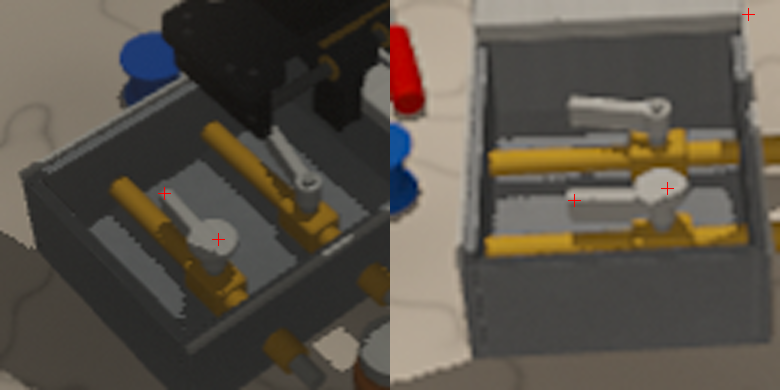

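Both fixed cameras agree with the frame to about 3 mm: the marked pivot is at (0.030, -0.165) with the lever at about 0 rad. I'll go above the gap behind the marked lever and descend.

```bash
python3 -m pendant '[[0.022,-0.016,0,0],[0.022,-0.016,0,0],[0.022,-0.016,0,0],[0.022,-0.015,0,0],[0.022,-0.015,0.02,0],[0,0,0.03,0],[0,0,0.03,0],[0,0,0,0]]'
python3 -c "from h import *;box()"
```

```text
time: 7.92
ee_pos: [0.4749, -0.0333, 0.1466]
eef_rot: [0.114, 0.994, -0.001, -0.003]
ft_force: [-0.9, -0.1, 0.1]
width: 0.0003
grip_force: 0.0
t 7.92 box [-0.0177 -0.1992  0.1466] tooly-boxy deg 0.05 tilt [-0.007 -0.   ] f [-0.9 -0.1  0.1] 0.0002973074239578336
```

```bash
python3 -m pendant '[[0,0,0.02,0],[0,0,0.02,0],[0,0,0.02,0],[0,0,0.015,0],[0,0,0.005,0],[0,0,0,0],[0,0,0,0]]'
python3 -c "from h import *;box()"
```

```text
time: 8.5
ee_pos: [0.4788, -0.0332, 0.072]
eef_rot: [0.114, 0.994, 0.0, 0.0]
ft_force: [-0.3, 0.2, 0.5]
width: 0.0002
grip_force: 0.0
t 8.5 box [-0.0139 -0.1982  0.072 ] tooly-boxy deg 0.06 tilt [0.001 0.   ] f [-0.3  0.2  0.5] 0.0002215163900681266
```

```bash
python3 -m pendant '[[0,0,0.006,0],[0,0.006,0,0],[0,0.007,0,0],[0.001,0.007,0,0],[0.001,0.007,0,0],[0.002,0.006,0,0],[0,0,0,0]]'
python3 -c "from h import *;box()"
```

```text
time: 9.08
ee_pos: [0.4817, 0.0009, 0.065]
eef_rot: [0.113, 0.994, -0.0, 0.0]
ft_force: [0.4, -2.3, 0.3]
width: 0.0005
grip_force: 0.7
t 9.08 box [-0.0189 -0.1644  0.065 ] tooly-boxy deg 0.13 tilt [ 0. -0.] f [ 0.4 -2.3  0.3] 0.0005001630876644448
```

```bash
python3 -m pendant '[[-0.001,0.006,0,0],[-0.001,0.006,0,0],[-0.001,0.006,0,0],[-0.004,0.006,0,0],[-0.004,0.005,0,0],[-0.004,0.005,0,0],[-0.005,0.004,0,0],[-0.005,0.003,0,0]]'
python3 -c "from h import *;box()"
```

```text
time: 9.75
ee_pos: [0.5154, 0.0348, 0.0647]
eef_rot: [0.113, 0.994, 0.0, -0.0]
ft_force: [-3.2, -2.0, -0.8]
width: 0.0009
grip_force: 1.5
t 9.75 box [ 0.0063 -0.1237  0.0647] tooly-boxy deg 0.1 tilt [-0.001  0.   ] f [-3.2 -2.  -0.8] 0.0009086867367390475
```

```bash
python3 -m pendant '[[-0.004,0,0,0],[-0.004,0,0,0],[-0.003,0,0,0],[-0.002,0,0,0],[0,0,0,0]]'
python3 -c "from h import *;box()"
```

```text
time: 10.17
ee_pos: [0.5211, 0.0343, 0.0638]
eef_rot: [0.113, 0.994, 0.001, -0.008]
ft_force: [-37.9, 10.0, 27.6]
width: 0.0002
grip_force: 19.9
t 10.17 box [ 0.0119 -0.1229  0.0638] tooly-boxy deg 0.19 tilt [-0.016  0.004] f [-37.9  10.   27.6] 0.00022635606432563365
```

Firmly on the stop. I'll back off, lift and get clear.

```bash
python3 -m pendant '[[0.01,0,0,0],[0.012,0,0,0],[0,0,-0.02,0],[0,0,-0.03,0],[0,0,-0.03,0],[0,-0.02,-0.03,0],[0,-0.03,-0.03,0],[0,-0.03,-0.03,0]]'
python3 -m pendant '[[0,-0.03,0,0],[0,-0.03,0,0],[0,-0.03,0,0],[0,-0.03,0,0],[0,0,0,0],[0,0,0,0]]'
python3 - <<'E'
from h import *
box();a=r.camera("side")["img"];b=r.camera("scene")["img"]
f=lambda i:cv2.resize(np.ascontiguousarray(i[:,:,::-1]),(400,400),interpolation=cv2.INTER_CUBIC)
cv2.imwrite("pics/end.png",np.hstack([f(b[150:340,200:390]),f(a[160:310,240:390])]))
E
```

```text
time: 10.83
ee_pos: [0.4892, -0.041, 0.236]
eef_rot: [0.113, 0.994, 0.001, 0.001]
ft_force: [0.9, 0.2, 0.6]
width: 0.0005
grip_force: 0.0
time: 11.33
ee_pos: [0.4619, -0.1592, 0.2344]
eef_rot: [0.115, 0.993, 0.0, 0.001]
ft_force: [0.9, 1.4, 0.2]
width: 0.0005
grip_force: 0.0
t 11.33 box [-0.0019 -0.3248  0.2344] tooly-boxy deg -0.13 tilt [0.002 0.   ] f [0.9 1.4 0.2] 0.0005289790192304744
```

View pics/end.png

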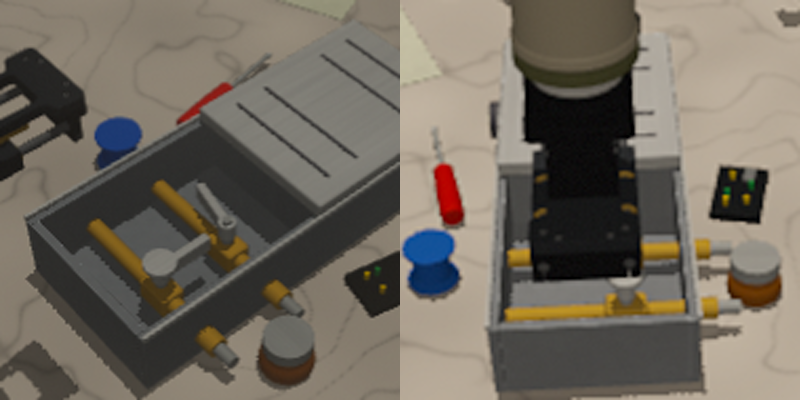

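The scene view shows the marked lever, disc at (160,262), pointing to box +y across its pipe. The plain lever at (215,205) has not moved, the cover is fully aside and the arm is clear. I'll hand it in.

```bash
python3 -c "from bench import r;print(r.close_job())"
```

```text
the job is handed in; nothing more can be done
None
```

The cover is pushed fully aside, the marked valve's lever is shut against its stop, the plain lever and loose things look untouched in the final pictures, and the job is handed in (no verdict was returned).

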